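Put the tissue box back on its base against the bathroom ledge

TASK

The tissue box was left standing on its long side, its slot facing you. Push it over away from you so that it lies on its base with the slot facing up, then push it back across the counter until its long side sits flush against the tiled ledge, gently, so that the cardboard is not crushed against the ledge. Do not lift it, and leave everything else on the counter where it stands.

Things in the scene. Friction and masses are not known exactly. Their poses are not given: they have to be found in the camera images.
- tissue_box: Sage-green card box, 60 (x) x 190 (y) x 110 mm (z), 0.2 to 0.4 kg, loose. Origin: its centre. x axis points out of the 190 x 110 face with the black slot; opposite is the brown base. It starts standing 110 mm high on a long side, z up, slot towards the robot, turned up to 0.45 rad. Pushed near the top of the slot face it tips onto its base (then 60 mm high, x up); pushed low it only slides.
- ledge: Fixed tiled ledge across the back of the counter, 90 mm high, 1940 mm long, parallel to world y. Origin: foot of its tiled front face, mid length; x axis points into it, away from the robot. Its wooden cap overhangs the tiles by 8 mm, 76 to 90 mm above the counter, above the lying box. A candle, a soap dish and a plant stand fixed on it.
- tray: Fixed black round tray, 214 mm across, 18 mm high, on the right; origin at the centre of its underside. Three toiletries stand on it.
- soap_pump: Brown soap bottle with a black pump, 62 mm across, 180 mm high, on the tray; origin at the centre of its underside.
- cologne: Square dark bottle with a black cap, 50 x 50 mm, 137 mm high, on the tray; origin at the centre of its underside.
- cream_jar: Cream jar with a metal lid, 66 mm across, 70 mm high, on the tray; origin at the centre of its underside.
- diffuser: Black glass reed diffuser, 62 x 62 mm, 93 mm high, with thin brown reeds up to 205 mm high; origin at the centre of its underside.
- vase: White faceted vase, up to 110 mm across, 112 mm high; origin at the centre of its underside.
- tumbler: Grey tumbler, 74 mm across and 100 mm high, with two toothbrushes that reach to 190 mm; origin at the centre of its underside.
Mind the look-alikes: they are no part of the job. Leave any pink or yellow look-alike of the tissue_box alone.

How it is judged:
By the outcome, as a careful person would: the job done as asked, in the order asked, and still so for the second after the job is handed in, with the robot touching nothing.
It also fails if it takes over 48 s, if anything falls off the work surface, if the arm or the gripper's body presses on something with over 40 N, if the wrist force passes 120 N, or if a joint passes its speed limit or range.

ROBOT

A 6-joint arm with a two-finger parallel gripper is mounted at the origin on the work surface. World frame = base frame: x ahead of the robot, y to its left, z up, the work surface at z = 0. Lengths are in m, angles in rad, forces in N, time in s.
With the tool pointing down it reaches from about 0.2 to 0.875 m from the base axis. Payload 3.4 kg.
Tool frame: the origin (TCP) lies at the very end of the fingers, on their centre line; the grasp point (between the pads) lies 19 mm behind it (hold_point_z is the distance from the TCP to the grasp point, in m); z points along the fingers, y is the direction in which the jaws open and shut (so a half turn about z gives the same grasp; the last joint's range is limited). The gripper opens to 94 mm and grips with 3 to 60 N. Pads are 16 mm wide; open, the fingers measure 119 mm over their backs; the gripper's body (75 mm by 177 mm) begins 78 mm behind the grasp point.
Start: joints at [-1.233, 0.276, 1.505, -0, 1.361, -0.121], TCP at [0.255, -0.516, 0.205] pointing down, gripper open.
Joint ranges: [-2.89, 2.89], [-0.75, 2.08], [0.22, 2.7], [-1.18, 4.32], [0.11, 2.71], [-2.7, 2.7]. Speed limits (rad/s): [2.57, 2.57, 3.14, 3.14, 3.14, 3.14].

INTERFACE

Orientations are given as a rotation vector (axis times angle).
In Python, from plant import * gives the robot as it stands. The module is installed in compiled form; this text tells all that it offers.
- The arm moves only by the tool servo_tool, never from a script. Its argument "moves" is one flat list of numbers, 6 for each row, row after row: the shift along the tool's x, y, z in cm, then the turn, a rotation vector about the tool's x, y, z in rad. A call has exactly 8 rows; each row is the pose to reach, as a shift and turn from the pose commanded when the call began, along the tool's axes at that moment; what a row does not reach only later rows make up. A row lasts 1/12 s, in which the tool goes at most 41.7 mm and 7.16 degrees, less where a joint would pass 70% of its speed; a pose out of reach is approached as far as the arm can. A call with a gripper value outside its range is refused whole. "hand" is the gripper command: -1 is shut, 1 is fully open, values between are in proportion, set as the call begins (left out, the last holds). The fingers move at their own pace and stop on an object; "grip_force" is the grip in N (left out, the last holds). Time passes only in rows, so rows that repeat a pose let the fingers close, or fill a call up. It gives the time, the measured TCP pose, the force and the opening at its end, in the units of the state.
- observe(): the state, without advancing time (a new reading comes with each control period).
- grab_frame(name): name is "scene" or "top"; returns the picture (420x560x3 uint8, blue, green, red); there is no depth.
- camera_info(name): a dict with "K" (3x3 intrinsics, pixels), "R" (3x3) and "t" (3): a world point X has camera coordinates R X + t. Camera axes: x right, y down, z forward; pixel columns grow to the right and rows downward; lengths in m; the calibration is good to about 2 mm. A picture is of the moment at which its call begins. camera_info takes no time and is no camera call.
- close_job(): hands the job in, once; it reports no verdict.
The state is a dict: "time": time; "qpos": joint angles; "qd": joint speeds; "joint_efforts": joint torques, N m; "tool_pos": TCP position; "ee_rot": TCP orientation; "force": force on the tool from outside, world axes, zero at the start; "torque": the same for the moment, N m; "width": finger opening in m.
Only numpy, scipy, OpenCV 4.12 (cv2) and the standard library are available. Lean on these libraries where they do the work, as an engineer would, in place of code of your own. Each camera call takes 0.05 s, during which the arm holds its last target. There are 200 camera calls.

## Working session

There is one attempt and no reset: what is moved stays moved. The work goes in short steps, Python scripts to look and compute and a tool call to move; the robot and the scene stay as the last step left them, time stands still between calls to the robot, and variables do not carry over. Pictures are saved under pics/ and viewed, about 8 in all and at most 12, crops included, and the job is handed in when it is done.

Besides the shell and the picture viewer there is one more tool, called after "Emit:" in YAML: its name, and indented under it one key for each argument. servo_tool: Moves the arm, as the interface text tells. Its arguments: {"type":"object","properties":{"moves":{"type":"array","items":{"type":"number"}},"hand":{"type":"number"},"grip_force":{"type":"number"}},"required":["moves"]}

```bash
mkdir -p pics; cat > h.py <<'E'
from plant import *
import numpy as np, cv2
from scipy.spatial.transform import Rotation as Ro
def cam(n):
    c=camera_info(n); return np.array(c["K"]),np.array(c["R"]),np.array(c["t"]).ravel()
def ray(n,px,z):
    K,R,t=cam(n); d=R.T@np.linalg.solve(K,[px[0],px[1],1]); o=-R.T@t
    return o+d*(z-o[2])/d[2]
def proj(n,X):
    K,R,t=cam(n); p=K@(R@np.array(X)+t); return p[:2]/p[2]
E
python3 - <<'E'
from h import *
for n in("scene","top"): cv2.imwrite(f"pics/{n}0.png",grab_frame(n)); K,R,t=cam(n); print(n,-R.T@t,R[2])
s=observe(); print(s["time"],s["tool_pos"],Ro.from_rotvec(s["ee_rot"]).as_matrix().round(3),s["force"],s["width"])
E
```

```text
scene [1.57307548 0.17171498 1.03020197] [-0.74122326 -0.14239058 -0.65598247]
top [ 0.30350622 -0.06850739  1.60304498] [ 0.11295087 -0.00286807 -0.99359643]
0.1 [ 0.25449805 -0.51508687  0.20473435] [[ 0.897  0.443 -0.001]
 [ 0.443 -0.897  0.001]
 [ 0.    -0.002 -1.   ]] [ 0.38268922 -0.47169888 -0.0022094 ] 0.09379873179678519
```

View pics/scene0.png

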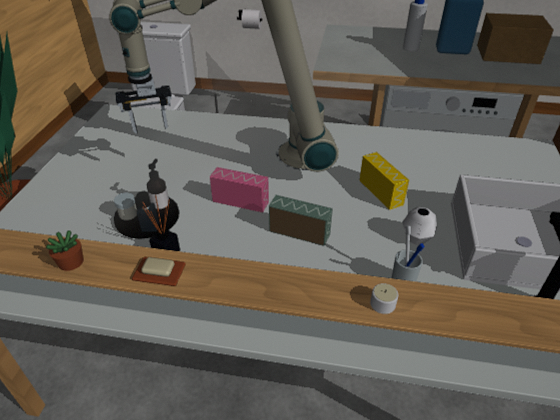

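View pics/top0.png

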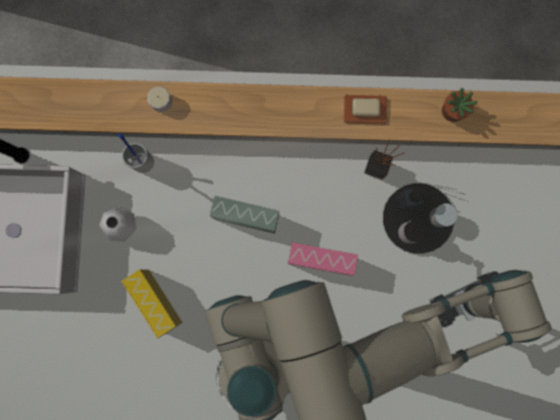

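The scene view shows three boxes: green at (300,220), pink at (240,190) and yellow at (384,180). In the top view they are green (245,214), pink (323,259) and yellow (150,303). The target is the green one; I'll check it in a close crop.

```bash
python3 - <<'E'
from h import *
im=cv2.imread("pics/top0.png")
c=im[70:290,190:390]; c=cv2.resize(c,None,fx=2.7,fy=2.7,interpolation=cv2.INTER_CUBIC)
cv2.imwrite("pics/crop.png",c)
hsv=cv2.cvtColor(im,cv2.COLOR_BGR2HSV)
print(hsv[225,225],hsv[240,245],hsv[203,225])
print("rob pts: ledge cap edge z=.09",[ray("top",p,.09).round(3) for p in((10,133),(300,141),(500,144))])
print("pink tops z.11",[ray("top",p,.11).round(3) for p in((292,244),(357,252),(355,275),(289,265))])
print("diff,tumbler,vase",ray("top",(378,165),.09).round(3),ray("top",(135,156),.1).round(3),ray("top",(117,224),.1).round(3))
E
```

```text
[ 43  12 150] [ 35  10 150] [ 74  31 106]
rob pts: ledge cap edge z=.09 [array([0.686, 0.736, 0.09 ]), array([ 0.687, -0.113,  0.09 ]), array([ 0.696, -0.7  ,  0.09 ])]
pink tops z.11 [array([ 0.384, -0.097,  0.11 ]), array([ 0.367, -0.282,  0.11 ]), array([ 0.302, -0.277,  0.11 ]), array([ 0.325, -0.09 ,  0.11 ])]
diff,tumbler,vase [ 0.623 -0.343  0.09 ] [0.626 0.364 0.1  ] [0.427 0.403 0.1  ]
```

View pics/crop.png

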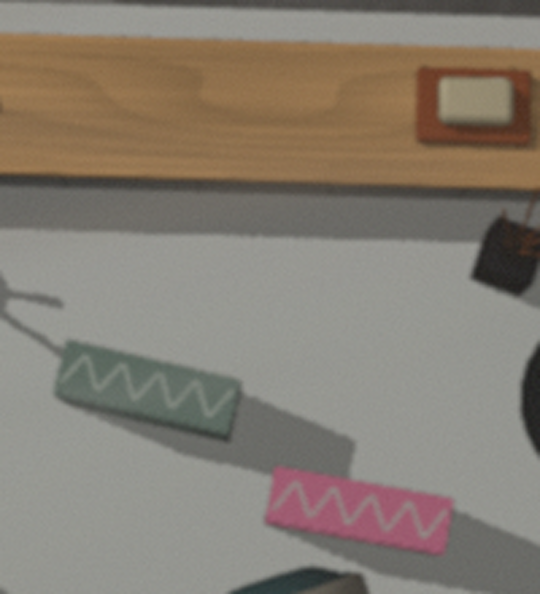

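```bash
python3 - <<'E'
from h import *
C=np.array([(68,340),(241,380),(230,432),(56,393)])/2.7+[190,70]
P=np.array([ray("top",p,.11) for p in C]); print(P.round(3), P.mean(0).round(3))
print([np.linalg.norm(P[i]-P[(i+1)%4]).round(3) for i in range(4)])
e=(P[0]+P[3]-P[1]-P[2])[:2]; yaw=np.arctan2(-e[0],e[1]); print("yaw",yaw)
for y in(-.2,0,.1,.2): print("cap px",proj("top",(.69,y,.09)),proj("scene",(.69,y,.09)))
# cap edge by gradient at columns
g=cv2.cvtColor(cv2.imread("pics/top0.png"),cv2.COLOR_BGR2HSV)[:,:,1].astype(int)
for c in(20,200,280,340,450):
    col=g[120:150,c]; r=120+np.argmin(np.diff(col)); print(c,r,ray("top",(c,r+.5),.09).round(3))
E
```

```text
[[ 0.515  0.126  0.11 ]
 [ 0.478 -0.059  0.11 ]
 [ 0.422 -0.049  0.11 ]
 [ 0.458  0.136  0.11 ]] [0.468 0.039 0.11 ]
[np.float64(0.188), np.float64(0.056), np.float64(0.188), np.float64(0.058)]
yaw -0.1961657372723883
cap px [329.61186871 140.98018331] [204.15136919 251.82738864]
cap px [261.41634882 139.00260757] [272.91934987 260.6351654 ]
cap px [227.29961837 138.01326959] [308.44946566 265.18584909]
cap px [193.17023153 137.02356458] [344.7780057  269.83879465]
20 129 [0.697 0.707 0.09 ]
200 134 [0.698 0.18  0.09 ]
280 137 [ 0.696 -0.054  0.09 ]
340 138 [ 0.698 -0.23   0.09 ]
450 142 [ 0.696 -0.553  0.09 ]
```

Emit:
servo_tool:
  moves: [2.4,-3.0,0,0,0,0.09,4.8,-6,0,0,0,0.18,7.2,-9,0,0,0,0.28,9.6,-12,0,0,0,0.38,12,-15,0,0,0,0.48,14.4,-18,0,0,0,0.57,16.8,-21,0,0,0,0.654,18.3,-22.9,0,0,0,0.654]
  hand: 1

```text
time: 0.77
tool_pos: [0.3168, -0.2255, 0.2052]
ee_rot: [-3.124, 0.309, 0.001]
force: [-0.3, -0.3, 0.7]
width: 0.0941
```

Emit:
servo_tool:
  moves: [0,-3.7,0,0,0,0,0,-7.4,0,0,0,0,0,-11,0,0,0,0,0,-15,0,0,0,0,0,-19,0,0,0,0,0,-23,0,0,0,0,0.3,-26.5,0,0,0,0,0.6,-29.2,0,0,0,0]

```text
time: 1.43
tool_pos: [0.3794, 0.0588, 0.2054]
ee_rot: [-3.126, 0.303, -0.0]
force: [1.1, -0.7, 0.4]
width: 0.0943
```

Emit:
servo_tool:
  moves: [0,0,2,0,0,0,0,0,4.5,0,0,0,0,0,7,0,0,0,0,0,9,0,0,0,0,0,10.5,0,0,0,0,0,11,0,0,0,0,0,11,0,0,0,0,0,11,0,0,0]

```text
time: 2.1
tool_pos: [0.3801, 0.056, 0.0957]
ee_rot: [3.127, -0.306, 0.0]
force: [-0.3, 0.6, -0.5]
width: 0.0938
```

```bash
python3 - <<'E'
from h import *
cv2.imwrite("pics/s1.png",np.hstack([grab_frame("scene")[120:300,180:460],grab_frame("top")[120:300,130:410]]).repeat(1,0))
s=observe();print(s["tool_pos"],s["qpos"],s["force"])
E
```

```text
[0.38084072 0.0559935  0.09639577] [-3.52307378e-02  8.77830649e-02  2.05070343e+00 -8.13075826e-05
  1.00091862e+00  1.73095702e+00] [-1.22815285  0.21633494  0.00728739]
```

View pics/s1.png

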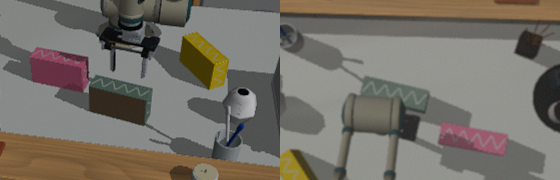

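The fingers stand behind the green box: left half, about (125,60), with the box at (120,98). Nothing has been touched. Next I push high along tool x.

Emit:
servo_tool:
  moves: [1.2,0,0,0,0,0,2.4,0,0,0,0,0,3.2,0,0,0,0,0,3.7,0,0,0,0,0,4.2,0,0,0,0,0,4.7,0,0,0,0,0,5.2,0,0,0,0,0,5.7,0,0,0,0,0]

```text
time: 2.87
tool_pos: [0.435, 0.0451, 0.0952]
ee_rot: [3.127, -0.306, -0.004]
force: [-2.4, -0.3, 2.3]
width: 0.0939
```

Emit:
servo_tool:
  moves: [0.4,0,0,0,0,0,0.8,0,0,0,0,0,1.2,0,0,0,0,0,1.6,0,0,0,0,0,1.6,0,0,0,0,0,1.6,0,0,0,0,0,1.6,0,0,0,0,0,1.6,0,0,0,0,0]

```text
time: 3.53
tool_pos: [0.4512, 0.042, 0.0954]
ee_rot: [3.127, -0.306, -0.0]
force: [-0.1, -0.2, -0.3]
width: 0.0941
```

```bash
python3 - <<'E'
from h import *
cv2.imwrite("pics/s2.png",np.hstack([grab_frame("scene")[120:300,180:460],grab_frame("top")[120:300,130:410]]))
s=observe();print(s["tool_pos"],s["force"])
E
```

```text
[0.45123829 0.04195346 0.09540372] [-0.15607953  0.61878315  0.38109562]
```

View pics/s2.png

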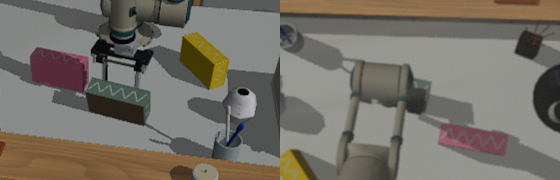

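The base face (115,108 in the left half) looks foreshortened and the pattern side is wider, so the box appears to be tilting. I'll keep pushing.

Emit:
servo_tool:
  moves: [0.5,0,0,0,0,0,1.0,0,0,0,0,0,1.5,0,0,0,0,0,2.0,0,0,0,0,0,2.5,0,0,0,0,0,2.5,0,0,0,0,0,2.5,0,0,0,0,0,2.5,0,0,0,0,0]

```text
time: 4.3
tool_pos: [0.4758, 0.0371, 0.0953]
ee_rot: [3.127, -0.306, -0.001]
force: [0.4, -0.5, 0.2]
width: 0.0937
```

```bash
python3 - <<'E'
from h import *
a=grab_frame("scene")[120:300,180:460]
cv2.imwrite("pics/s3.png",cv2.resize(a,None,fx=2,fy=2,interpolation=cv2.INTER_CUBIC))
s=observe();print(s["tool_pos"],s["force"])
E
```

```text
[0.47566882 0.03707208 0.0952953 ] [-0.53837686 -0.04562879  0.2809269 ]
```

View pics/s3.png

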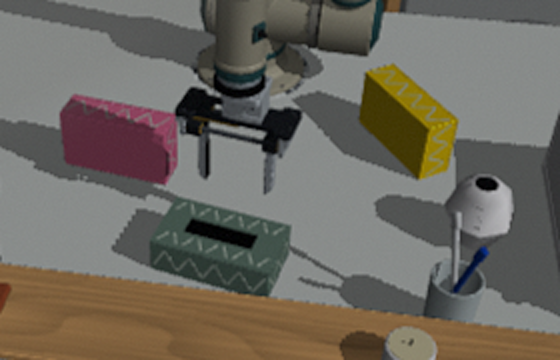

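It has tipped: the slot faces up (220,233 in the crop). Now I measure the lying box.

```bash
python3 - <<'E'
from h import *
C=np.array([(178,198),(291,236),(274,273),(152,240)])/2+[180,120]
P=np.array([ray("scene",p,.06) for p in C]); print(P.round(3),P.mean(0).round(3),[np.linalg.norm(P[i]-P[(i+1)%4]).round(3) for i in range(4)])
e=(P[1]+P[2]-P[0]-P[3]); print("yaw",np.arctan2(-e[0],e[1]))
E
```

```text
[[ 0.484 -0.051  0.06 ]
 [ 0.541  0.135  0.06 ]
 [ 0.623  0.118  0.06 ]
 [ 0.586 -0.072  0.06 ]] [0.559 0.032 0.06 ] [np.float64(0.194), np.float64(0.084), np.float64(0.193), np.float64(0.104)]
yaw -0.24522973245953164
```

Emit:
servo_tool:
  moves: [-1.2,0,0,0,0,0,-2.2,0,0,0,0,0,-2.2,0,1.5,0,0,0,-2.2,0,3,0,0,0,-2.2,0,4.5,0,0,0,-2.2,0,6,0,0,0,-2.2,0,7,0,0,0,-2.2,0,7,0,0,0]

```text
time: 5.02
tool_pos: [0.451, 0.0417, 0.0239]
ee_rot: [3.126, -0.306, -0.008]
force: [-0.2, -0.5, 0.5]
width: 0.0942
```

Emit:
servo_tool:
  moves: [0.5,0,0,0,0,0,1,0,0,0,0,0,1.5,0,0,0,0,0,2,0,0,0,0,0,2.5,0,0,0,0,0,3.0,0,0,0,0,0,3.4,0,0,0,0,0,3.8,0,0,0,0,0]

```text
time: 5.68
tool_pos: [0.4914, 0.0339, 0.0254]
ee_rot: [3.127, -0.306, -0.002]
force: [-2.6, 0.4, 2.0]
width: 0.0941
```

Emit:
servo_tool:
  moves: [0.6,0,0,0,0,-0.02,1.2,0,0,0,0,-0.045,1.8,0,0,0,0,-0.07,2.4,0,0,0,0,-0.1,3,0,0,0,0,-0.13,3.6,0,0,0,0,-0.16,4.2,0,0,0,0,-0.18,4.8,0,0,0,0,-0.195]

```text
time: 6.35
tool_pos: [0.5386, 0.0246, 0.0251]
ee_rot: [3.142, 0.002, -0.002]
force: [-1.3, 0.2, -0.3]
width: 0.0944
```

```bash
python3 - <<'E'
from h import *
a=grab_frame("scene")[150:310,200:400]
cv2.imwrite("pics/s4.png",cv2.resize(a,None,fx=3.5,fy=3.5,interpolation=cv2.INTER_CUBIC))
s=observe();print(s["tool_pos"],s["force"],s["ee_rot"])
E
```

```text
[0.54081855 0.02427994 0.02533704] [ 0.48099383  0.48199043 -1.07471761] [3.14135944e+00 2.18288567e-03 2.81002706e-03]
```

View pics/s4.png

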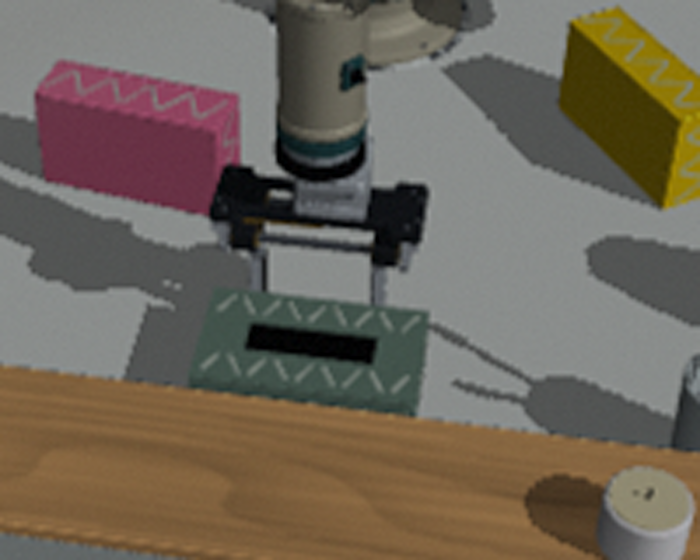

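The box lies slot up, roughly parallel to the ledge (near edge from (216,290) to (430,310) in the crop), with both fingers behind it. About 46 mm remain, so I approach and then creep.

Emit:
servo_tool:
  moves: [0.5,0,0,0,0,0,1,0,0,0,0,0,1.5,0,0,0,0,0,2,0,0,0,0,0,2.4,0,0,0,0,0,2.8,0,0,0,0,0,3.1,0,0,0,0,0,3.4,0,0,0,0,0]

```text
time: 7.07
tool_pos: [0.573, 0.0247, 0.0254]
ee_rot: [3.142, -0.0, -0.0]
force: [-1.3, -0.3, -0.4]
width: 0.0936
```

Emit:
servo_tool:
  moves: [0.1,0,0,0,0,0,0.2,0,0,0,0,0,0.3,0,0,0,0,0,0.4,0,0,0,0,0,0.5,0,0,0,0,0,0.6,0,0,0,0,0,0.7,0,0,0,0,0,0.8,0,0,0,0,0]

```text
time: 7.73
tool_pos: [0.5808, 0.0246, 0.0254]
ee_rot: [3.142, -0.0, -0.0]
force: [-1.2, -0.0, -1.6]
width: 0.0939
```

Emit:
servo_tool:
  moves: [0.05,0,0,0,0,0,0.1,0,0,0,0,0,0.15,0,0,0,0,0,0.2,0,0,0,0,0,0.25,0,0,0,0,0,0.3,0,0,0,0,0,0.35,0,0,0,0,0,0.4,0,0,0,0,0]

```text
time: 8.4
tool_pos: [0.5848, 0.0246, 0.0254]
ee_rot: [3.142, -0.0, -0.0]
force: [-1.3, -0.4, -0.2]
width: 0.0944
```

```bash
python3 - <<'E'
from h import *
cv2.imwrite("pics/t5.png",grab_frame("top"))
for i in range(8):
    s=observe();print(s["tool_pos"].round(4) if hasattr(s["tool_pos"],'round') else s["tool_pos"],np.round(s["force"],1)); grab_frame("top")
a=grab_frame("top")[110:230,190:310]
cv2.imwrite("pics/t5.png",cv2.resize(a,None,fx=5,fy=5,interpolation=cv2.INTER_CUBIC))
E
```

```text
[0.585  0.0247 0.0255] [-1.4  0.3  0.2]
[0.585  0.0246 0.0255] [-1.4  0.6 -0.5]
[0.585  0.0246 0.0255] [-1.5  0.2 -0.6]
[0.585  0.0247 0.0255] [-1.5  0.2 -1.4]
[0.585  0.0247 0.0255] [-1.3  0.  -0.8]
[0.585  0.0247 0.0255] [-0.3  0.3 -1.6]
[0.585  0.0246 0.0255] [-0.8 -0.1 -0.3]
[0.585  0.0246 0.0255] [-0.4  0.3 -0.6]
```

View pics/t5.png

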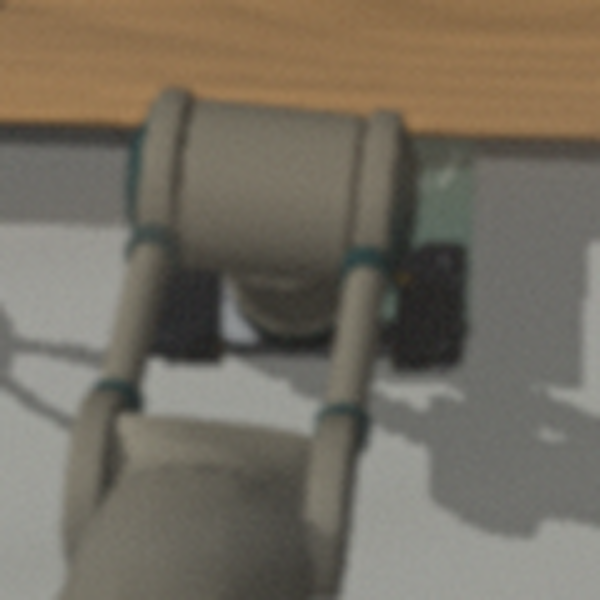

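The arm hides most of the box; its right end (440,215) reaches the cap edge. The force is still at sliding level, so I creep on.

Emit:
servo_tool:
  moves: [0.04,0,0,0,0,0,0.08,0,0,0,0,0,0.12,0,0,0,0,0,0.16,0,0,0,0,0,0.2,0,0,0,0,0,0.2,0,0,0,0,0,0.2,0,0,0,0,0,0.2,0,0,0,0,0]

```text
time: 9.57
tool_pos: [0.5868, 0.0246, 0.0255]
ee_rot: [3.142, -0.0, 0.0]
force: [-1.4, -0.3, 0.8]
width: 0.0938
```

Emit:
servo_tool:
  moves: [0.04,0,0,0,0,0,0.08,0,0,0,0,0,0.12,0,0,0,0,0,0.16,0,0,0,0,0,0.2,0,0,0,0,0,0.2,0,0,0,0,0,0.2,0,0,0,0,0,0.2,0,0,0,0,0]

```text
time: 10.23
tool_pos: [0.5887, 0.0246, 0.0255]
ee_rot: [3.142, -0.0, -0.0]
force: [-3.2, 0.8, 2.7]
width: 0.0942
```

Emit:
servo_tool:
  moves: [0.02,0,0,0,0,0,0.04,0,0,0,0,0,0.06,0,0,0,0,0,0.08,0,0,0,0,0,0.1,0,0,0,0,0,0.1,0,0,0,0,0,0.1,0,0,0,0,0,0.1,0,0,0,0,0]

```text
time: 10.9
tool_pos: [0.5887, 0.0247, 0.0254]
ee_rot: [3.141, -0.0, -0.003]
force: [-6.0, -0.5, 4.7]
width: 0.094
```

```bash
python3 - <<'E'
from h import *
s=observe();print(np.round(s["force"],2),np.round(s["torque"],3),s["tool_pos"])
E
```

```text
[-6.02 -0.55  4.72] [-0.077  0.878  0.003] [0.58866142 0.02465045 0.02536952]
```

Emit:
servo_tool:
  moves: [-0.2,0,0,0,0,0,-0.6,0,0,0,0,0,-1.2,0,0,0,0,0,-2.5,0,0,0,0,0,-4,0,0,0,0,0,-6,0,-2,0,0,0,-8,0,-5,0,0,0,-10,0,-8,0,0,0]

```text
time: 11.57
tool_pos: [0.4885, 0.0247, 0.1054]
ee_rot: [-3.141, 0.001, 0.002]
force: [-0.8, 0.2, 0.3]
width: 0.0938
```

Emit:
servo_tool:
  moves: [-2,0,-3,0,0,0,-4,0,-6,0,0,0,-7,0,-9,0,0,0,-10,0,-10,0,0,0,-13,0,-10,0,0,0,-16,0,-10,0,0,0,-18,0,-10,0,0,0,-18,0,-10,0,0,0]

```text
time: 12.23
tool_pos: [0.3058, 0.0251, 0.2053]
ee_rot: [3.141, -0.001, 0.0]
force: [-0.3, 0.4, -0.1]
width: 0.0938
```

```bash
python3 - <<'E'
from h import *
s=observe();print(np.round(s["force"],2),s["tool_pos"])
t=grab_frame("top"); c=grab_frame("scene")
cv2.imwrite("pics/tfin.png",t)
a=cv2.resize(t[110:210,180:320],None,fx=5,fy=5,interpolation=cv2.INTER_CUBIC)
cv2.imwrite("pics/f1.png",a)
cv2.imwrite("pics/f2.png",np.vstack([t,c])[::1][:, :] if 0 else cv2.resize(np.hstack([t,c]),(800,300)))
E
```

```text
[-0.27  0.43 -0.13] [0.3058416  0.02510858 0.20532525]
```

View pics/f1.png

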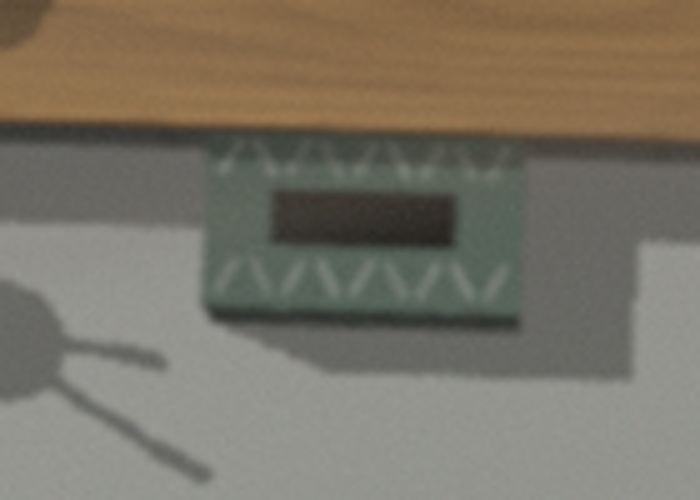

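View pics/f2.png

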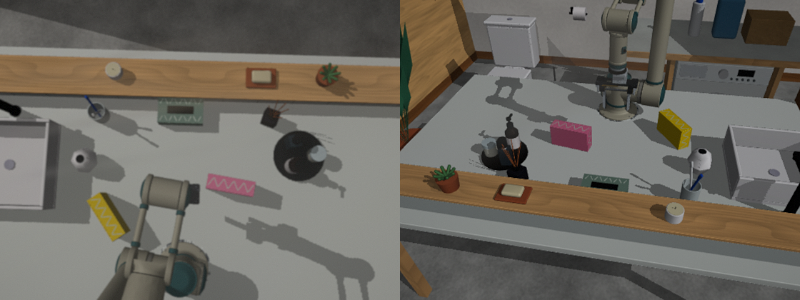

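```bash
python3 - <<'E'
from h import *
t=cv2.imread("pics/tfin.png"); g=cv2.GaussianBlur(cv2.cvtColor(t,cv2.COLOR_BGR2GRAY),(3,3),0).astype(float)
X=[]
for c in range(225,282,3):
    col=g[165:180,c]; d=np.diff(col); i=np.argmin(d)
    o=0 if i in(0,len(d)-1) else .5*(d[i-1]-d[i+1])/(d[i-1]-2*d[i]+d[i+1])
    X.append(ray("top",(c,165+i+.5+o),.06)[:2])
X=np.array(X); p=np.polyfit(X[:,1],X[:,0],1); print(p, np.std(X[:,0]-np.polyval(p,X[:,1])), "expected edge x", .705-.11, X[:,0].round(4))
E
```

```text
[-5.58924929e-04  5.98086947e-01] 0.00033699084470215025 expected edge x 0.595 [0.5984 0.5977 0.598  0.5979 0.5976 0.598  0.5979 0.5984 0.5985 0.5983
 0.5982 0.5984 0.5983 0.5978 0.5978 0.5973 0.5986 0.5982 0.598 ]
```

```bash
python3 -c "
from plant import *
print(close_job(), observe()['time'])"
```

```text
the job is handed in; nothing more can be done
the job is handed in; nothing more can be done
```

The green tissue box now lies on its base with the slot up and its long side against the tiled ledge. I handed the job in at about 12.3 s of the 48 s limit.

- **How it went:** I pushed high on the slot face until the box tipped. Then I pushed it low with both fingers, turned it parallel to the ledge and crept it in. It was never lifted or gripped.
- **Contact:** I stopped when the push force rose from about 1.4 N (sliding) to 6 N and the tool stopped moving. The torque about the vertical was about 0.
- **Last checks:** In the final pictures the slot faces up, and the near edge is parallel to the ledge within about 0.001 rad. The other things look unmoved by eye; I did not measure them again. The gripper is clear of everything, with the force near zero.
- **Disagreement:** The near edge measured x = 0.598 m in the camera, against 0.597 m from finger contact and 0.595 m from my cap-edge estimate. That 2–3 mm spread is about the camera calibration error. The cap hides the contact line itself, so flushness rests on the force rise and the edge angle.

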